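# Press the bearing bush home in the antenna-rotator housing

### The job

Press the brass bearing bush, chamfered end first, into the bore of the aluminium antenna-rotator housing clamped on the sloping fixture. It is a press fit with a shoulder out of sight at a depth that differs from one housing to the next: push straight along the bore until the rising force shows the bush is hard against the shoulder, without ramming it, then let go. Leave the other things on the bench where they are.

Things in the scene. Friction and masses are not known exactly. Their poses are not given: they have to be found in the camera images.
- bush: loose brass bearing bush, a closed (solid-topped) cylinder 48 mm in diameter and 80 mm long, 0.14 to 0.28 kg, standing upright on the bench; origin at the centre of its lower, chamfered end (chamfer: 41 mm diameter at the end face, full 48 mm from 6 mm up), z along its axis to the flat top
- housing: aluminium rotator housing, a ribbed block 100 x 100 x 60 mm, fixed on a sloping fixture, with one round bore 49.5 mm wide in its flat top face; origin at the centre of the bore's mouth, about 108 mm above the bench; z points out of the bore along its axis, leaning 15 degrees from vertical towards the housing's -x side (roughly towards the robot); four bolt heads stand 3 mm proud at the face's corners
- bore (a point): centre of the bore's mouth, axes as the housing's. Mouth chamfered 1.5 mm. From 6 to 10 mm depth on, sprung lands in the bore grip the bush: pushing it along takes a steady drag of about 5 to 15 N, and it stays where it is left. The shoulder, a rigid step that meets the bush's end face, is fixed somewhere between 26 and 40 mm below the mouth (not measured); there the force climbs steeply
- meter: bystander: grey handheld multimeter lying flat, 155 x 80 x 36 mm, origin at the centre of its underside, long side along x
- loupe: bystander: black hand magnifier lying flat, lens 72 mm across at +x, handle to -x, 10 mm thick
- reel: bystander: blue wire reel standing on its end, 64 mm in diameter, 54 mm high, origin at the centre of its underside
Not all that is in view belongs to the job. Several things look just like the bush: the one meant starts farthest from the robot's base.

How it is judged (in metres and radians):
On the way, in this order (a step that is already met when the one before it is completed fails the run):
1. the bush is started in the bore: its chamfered end is more than 14 mm below the mouth, in line with the bore (z of bush in the frame of housing between -0.05 and -0.014 m and x of bush in the frame of housing between -0.004 and 0.004 m and y of bush in the frame of housing between -0.004 and 0.004 m and angle between the z axis of bush and the z axis of housing, either way round below 0.12 rad), for 0.05 s.
2. the bush is pressed against the shoulder with more than 5 N (contact force between bush and shoulder_c0 above 5 N), for 0.1 s.
At the end, for the whole second after the job is handed in: the bush sits in the housing's bore with its chamfered end within about 1.6 mm of the shoulder (its origin within 4.7 mm of the middle of the 6 mm thick shoulder), its axis within 0.06 rad of the bore's, at rest and released (distance between bush and shoulder_c0 below 0.0047 m and angle between the z axis of bush and the z axis of housing, either way round below 0.06 rad and linear speed of bush below 0.01 m/s); the robot touches nothing.
It fails at once if the bush is rammed against the shoulder with more than 60 N (contact force between bush and shoulder_c0 above 60 N).
It fails at once if the multimeter, magnifier or reel is moved more than 25 mm (distance of any of meter, loupe, reel from where it was at the start of the episode above 0.025 m).
It also fails if it takes over 51 s, if anything falls off the work surface, if the arm or the gripper's body presses on something with over 40 N, if the wrist force passes 120 N, or if a joint passes its speed limit or range.

### The arm

A 6-joint arm with a two-finger parallel gripper is mounted at the origin on the work surface. World frame = base frame: x ahead of the robot, y to its left, z up, the work surface at z = 0. Lengths are in mm, angles in rad, forces in N, time in s.
With the tool pointing down it reaches from about 275 to 1000 mm from the base axis. Payload 8.4 kg.
Tool frame: the origin (TCP) lies at the very end of the fingers, on their centre line; the grasp point (between the pads) lies behind it (r.grip_point_offset is the x of the grasp point in the tool frame, in mm); x points along the fingers, z is the direction in which the jaws open and shut, and the axes are right-handed (so a half turn about x gives the same grasp; the last joint's range is limited). The gripper opens to 85 mm and grips with 20 to 120 N. Pads are 22 mm wide; open, the fingers measure 114 mm over their backs; the gripper's body (76 mm by 85 mm) begins 54 mm behind the grasp point. The pads swing forward as they close: fully open they stand 13 mm farther back than shut.
Start: joints at [-1.112, 0.353, 1.633, -0, 1.155, -0.002], TCP at [277.914, -559.814, 231.281] pointing down, gripper open.
Joint ranges: [-2.63, 2.63], [-0.92, 2.1], [0.06, 2.66], [-1.3, 4.44], [0, 2.69], [-3.02, 3.02]. Speed limits (rad/s): [2.22, 2.22, 2.79, 3.14, 3.14, 3.14].

### API

Orientations are given as [roll, pitch, yaw] about the fixed x, y, z axes, in that order (R = Rz(yaw) Ry(pitch) Rx(roll)).
In Python, from rig import r, vision, order gives the robot as it stands. The module is installed in compiled form; this text tells all that it offers.
- The arm moves only by the tool step_arm, never from a script. Its argument "rows" is a list of rows, each a list of 7 numbers: the shift along the world's x, y, z in mm, then the turn, a rotation vector about the world's x, y, z in rad, then the finger opening in mm, from 0 to 85.4. A call has exactly 8 rows; each row is the pose to reach, as a shift and turn from the pose measured when the call began; what a row does not reach only later rows make up. A row lasts 1/8 s, in which the tool goes at most 62.5 mm and 10.7 degrees, less where a joint would pass 70% of its speed; a pose out of reach is approached as far as the arm can. A call with a gripper value outside its range is refused whole. The fingers move at their own pace and stop on an object; "force" is the grip in N (left out, the last holds). Time passes only in rows, so rows that repeat a pose let the fingers close, or fill a call up. It gives the time, the measured TCP pose, the force and the opening at its end, in the units of the state.
- r.sense(): the state, without advancing time (a new reading comes with each control period).
- vision.grab_frame(name): name is "scene" or "top"; returns (picture, depth): 420x560x3 uint8, red, green, blue; 420x560 float32, mm along the optical axis (not along the pixel's ray), 0 where there is no reading.
- vision.camera_info(name): a dict with "K" (3x3 intrinsics, pixels), "distortion" ([k1, k2, p1, p2, k3] as OpenCV has them; the pictures are not rectified), "origin" and "attitude" of the camera in the world. Camera axes: x right, y down, z forward; pixel columns grow to the right and rows downward; lengths in mm; the calibration is good to about 2 mm. A picture is of the moment at which its call begins. camera_info takes no time and is no camera call.
- order.sign_off(): hands the job in, once; it reports no verdict.
The state is a dict: "clock": time; "qpos": joint angles; "qvel": joint speeds; "joint_efforts": joint torques, N m; "eef_pos": TCP position; "tcp_rot": TCP orientation; "contact_force": force on the tool from outside, world axes, zero at the start; "wrist_torque": the same for the moment, N m; "opening": opening from 0.0 (shut) to 1.0 (fully open).
Only numpy, scipy, OpenCV 4.12 (cv2) and the standard library are available. Lean on these libraries where they do the work, as an engineer would, in place of code of your own. Each camera call takes 0.05 s, during which the arm holds its last target.

## Working session

There is one attempt and no reset: what is moved stays moved. The work goes in short steps, Python scripts to look and compute and a tool call to move; the robot and the scene stay as the last step left them, time stands still between calls to the robot, and variables do not carry over. Pictures are saved under pics/ and viewed, and the job is handed in when it is done.

Besides the shell and the picture viewer there is one more tool, called after "Emit:" in YAML: its name, and indented under it one key for each argument. step_arm: Moves the arm, as the interface text tells. Its arguments: {"type":"object","properties":{"rows":{"type":"array"},"force":{"type":"number"}},"required":["rows"]}

```bash
mkdir -p pics; python3 - <<'E'
from rig import r, vision, order
import cv2,numpy as np
s=r.sense(); print(s, r.grip_point_offset)
for n in("scene","top"):
    p,d=vision.grab_frame(n); np.savez(f"{n}0.npz",p=p,d=d)
    cv2.imwrite(f"pics/{n}0.png",p[...,::-1]); print(n,vision.camera_info(n))
E
```

```text
{'clock': 0.0, 'qpos': array([-1.11239960e+00,  3.53631500e-01,  1.63413910e+00, -1.47633889e-05,
        1.15519454e+00, -2.39340053e-03]), 'qvel': array([ 4.86264551e-04, -1.26446443e-04, -2.33932797e-04,  1.61077441e-03,
        9.19527397e-05, -9.63863425e-04]), 'joint_efforts': array([ 4.17304967e-03, -6.05240965e+01, -3.42065227e+01,  4.14094284e-04,
        9.32064140e-03, -2.96736425e-05]), 'eef_pos': array([ 277.6987878 , -559.38655251,  230.56995151]), 'tcp_rot': array([-3.13415137,  1.56942377,  2.03903371]), 'contact_force': array([-0.73105947,  0.61188554,  0.25620937]), 'wrist_torque': array([-0.00120973,  0.05431809,  0.00959327]), 'opening': 0.9998429819528283} -18.700000000000003
scene {'K': array([[387.85068032,   0.        , 274.29234137],
       [  0.        , 387.85068032, 197.75372689],
       [  0.        ,   0.        ,   1.        ]]), 'distortion': array([0.03192694, 0.        , 0.        , 0.        , 0.        ]), 'origin': array([1189.43070653,  351.79941173,  714.17519485]), 'attitude': array([-2.33751065, -0.02092421,  1.98038488])}
top {'K': array([[499.73792079,   0.        , 287.98104369],
       [  0.        , 499.73792079, 208.14764942],
       [  0.        ,   0.        ,   1.        ]]), 'distortion': array([0.02341803, 0.        , 0.        , 0.        , 0.        ]), 'origin': array([ 456.02879267,  118.18223693, 1443.64342228]), 'attitude': array([-3.03480172,  0.005494  , -1.56098109])}
```

View pics/scene0.png

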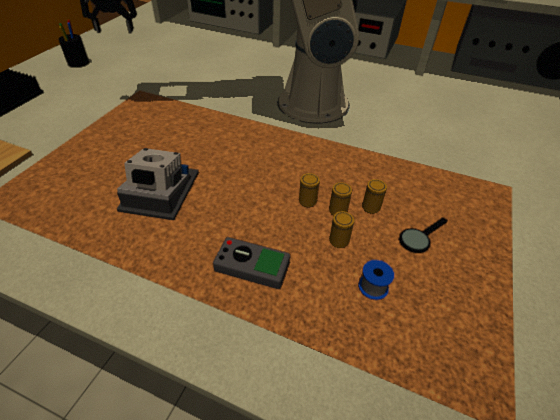

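View pics/top0.png

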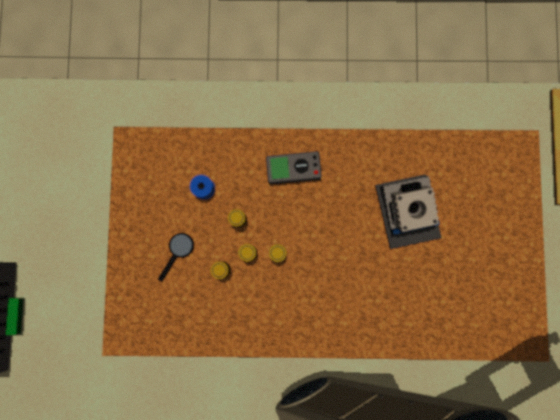

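The scene view shows four identical brass bushes at (310,190), (341,198), (375,196) and (341,229), with the housing at (155,170). In the top view the bushes are at (237,218), (247,253), (278,254) and (220,270), and the bore is at about (417,209). Next I'll measure them.

```bash
cat > h.py <<'E'
import numpy as np,cv2
from scipy.spatial.transform import Rotation as R
from rig import vision
def cam(n):
    i=vision.camera_info(n); return i["K"],i["distortion"],i["origin"],R.from_euler('xyz',i["attitude"]).as_matrix()
def ray(n,uv):
    K,D,o,A=cam(n); p=cv2.undistortPoints(np.array(uv,float).reshape(-1,1,2),K,D)[:,0]
    return o,(A@np.c_[p,np.ones(len(p))].T).T
def cloud(n,d):
    H,W=d.shape; u,v=np.meshgrid(np.arange(W),np.arange(H))
    o,q=ray(n,np.c_[u.ravel(),v.ravel()]); return (o+q*d.reshape(-1,1)).reshape(H,W,3)
def onz(n,uv,z):
    o,q=ray(n,uv); return o+q*((z-o[2])/q[:,2])[:,None]
def tri(uv1,uv2):
    o1,a=ray("scene",[uv1]);o2,b=ray("top",[uv2]);a=a[0]/np.linalg.norm(a);b=b[0]/np.linalg.norm(b)
    M=np.c_[a,-b]; t=np.linalg.lstsq(M,o2-o1,rcond=None)[0]; P,Q=o1+a*t[0],o2+b*t[1]; return (P+Q)/2,np.linalg.norm(P-Q)
def proj(n,X):
    K,D,o,A=cam(n); return cv2.projectPoints((np.array(X,float).reshape(-1,3)-o)@A,np.zeros(3),np.zeros(3),K,D)[0][:,0]
E
python3 - <<'E'
from h import *
t=np.load("top0.npz");s=np.load("scene0.npz")
ct=cloud("top",t["d"]);cs=cloud("scene",s["d"])
for uv in [(237,218),(247,253),(278,254),(220,270)]:
    u,v=uv; w=ct[v-16:v+17,u-16:u+17].reshape(-1,3); m=(w[:,2]>70)&(w[:,2]<95)
    c=w[m]; mid=(c.max(0)+c.min(0))/2
    print(uv,m.sum(),c.mean(0).round(1),mid.round(1),np.hypot(*c.mean(0)[:2]).round(1))
print("scene")
for uv in [(310,178),(341,188),(375,186),(341,219)]:
    u,v=uv; w=cs[v-14:v+15,u-16:u+17].reshape(-1,3); m=(w[:,2]>75)&(w[:,2]<90)
    c=w[m]; print(uv,m.sum(),c.mean(0).round(1),((c.max(0)+c.min(0))/2).round(1))
# housing planes
for n,c,(u0,u1,v0,v1) in (("top",ct,(380,445,170,250)),("scene",cs,(115,200,140,215))):
    w=c[v0:v1,u0:u1].reshape(-1,3); print(n,np.percentile(w[:,2],[0,5,50,95,100]).round(1))
for n,f,(u0,u1,v0,v1) in (("top",t,(370,450,165,255)),("top",t,(205,295,195,290)),("scene",s,(110,210,135,225)),("scene",s,(290,400,160,255))):
    im=f["p"][v0:v1,u0:u1,::-1]; im=cv2.resize(im,None,fx=6,fy=6,interpolation=cv2.INTER_CUBIC); cv2.imwrite(f"pics/c_{n}_{u0}.png",im); print(im.shape)
E
```

```text
(237, 218) 246 [574.7 270.3  79.9] [575.1 270.8  79.1] 635.1
(247, 253) 248 [479.7 239.2  80.4] [479.9 239.1  79.3] 536.0
(278, 254) 247 [479.3 156.4  80.3] [479.3 157.2  79.8] 504.2
(220, 270) 249 [431.8 313.2  79.9] [431.9 313.8  79.3] 533.4
scene
(310, 178) 214 [483.4 156.   80.1] [481.3 154.4  79.1]
(341, 188) 234 [484.  238.3  80.3] [482.9 238.1  79.7]
(375, 186) 223 [436.2 312.1  80.3] [434.2 312.1  79.5]
(341, 219) 287 [579.4 269.2  80.2] [577.1 269.1  79.5]
top [ -11.7   -2.8   15.2  116.8 1443.6]
scene [ -4.   -1.   25.2 114.9 714.2]
(540, 480, 3)
(570, 540, 3)
(540, 600, 3)
(570, 660, 3)
```

View pics/c_top_370.png

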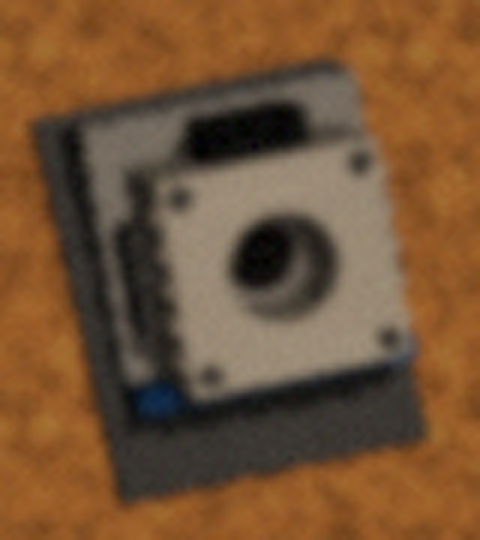

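View pics/c_scene_110.png

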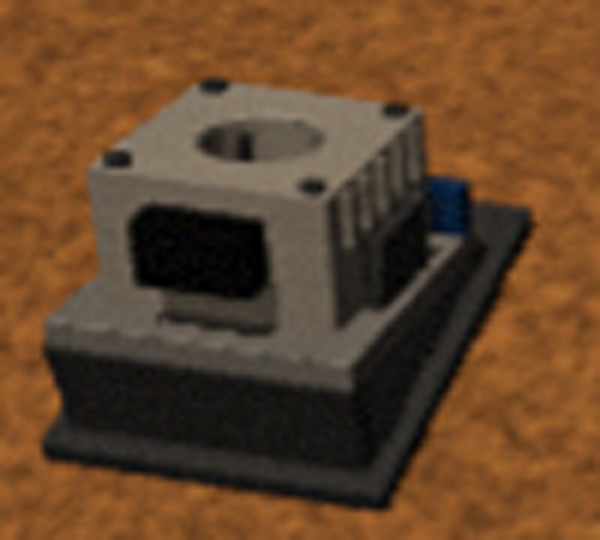

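View pics/c_scene_290.png

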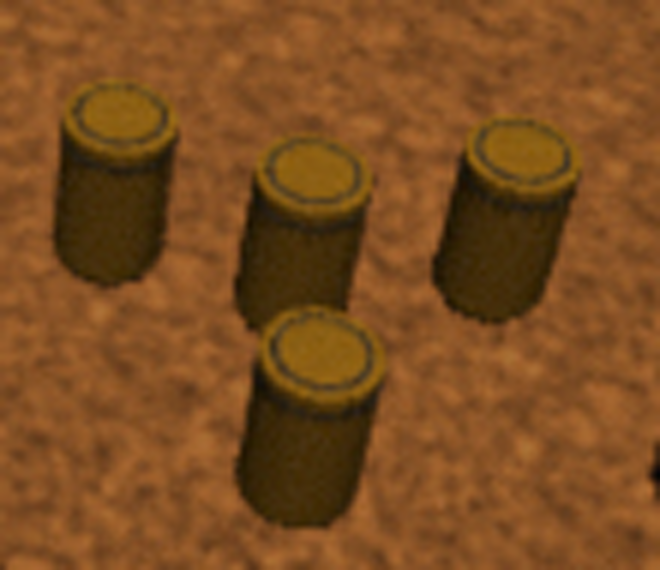

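View pics/c_top_205.png

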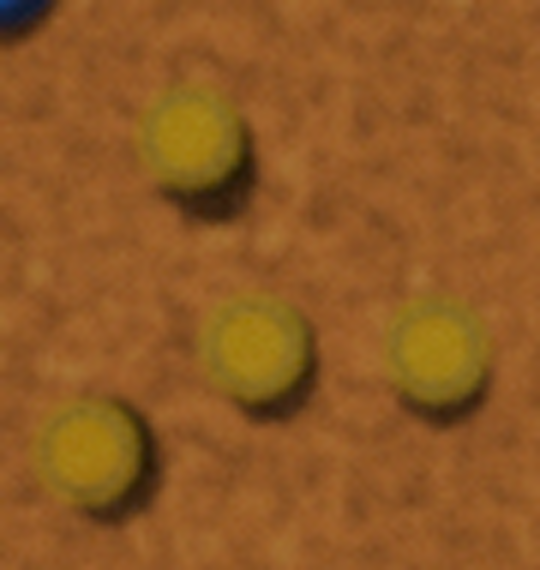

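The meant bush is the one at top (237,218), scene (341,229). It stands 635 mm from the base, against 536, 533 and 504 mm for the others at (247,253), (220,270) and (278,254). All four crops look alike, so distance decides it. Next is the housing frame.

```bash
python3 - <<'E'
from h import *
# bolts & bore ellipse from enlarged crops (x6): top crop origin (370,165), scene (110,135)
f=lambda p,o:[((x+.5)/6-.5+o[0],(y+.5)/6-.5+o[1]) for x,y in p]
tb=f([(180,198),(360,162),(390,338),(210,376)],(370,165))   # order: far-left, far-right, near-right, near-left
sb=f([(117,159),(213,87),(396,111),(313,187)],(110,135))
# scene cam is on the far side (+x): map by triangulation consistency
import itertools
best=min(([*p] for p in itertools.permutations(range(4))),key=lambda p:sum(tri(sb[p[i]],tb[i])[1] for i in range(4)))
P=[];
for i in range(4):
    X,e=tri(sb[best[i]],tb[i]); P.append(X); print(best[i],X.round(1),e.round(2))
P=np.array(P)
print("sides",[np.linalg.norm(P[i]-P[(i+1)%4]).round(1) for i in range(4)])
c=P.mean(0); n=np.linalg.svd(P-c)[2][2]; n*=np.sign(n[2]); print("bolt c",c.round(1),"n",n.round(3),"tilt",np.degrees(np.arccos(n[2])).round(2))
x=(P[0]+P[1]-P[2]-P[3]);print("yaw x",np.degrees(np.arctan2(x[1],x[0])).round(2),"yaw -n",np.degrees(np.arctan2(-n[1],-n[0])).round(2))
y=(P[0]+P[3]-P[1]-P[2]);print("yaw y-90",np.degrees(np.arctan2(y[1],y[0])).round(2)-90)
for nm,fn in(("top","top0"),("scene","scene0")):
    C=cloud(nm,np.load(fn+".npz")["d"]); w=C.reshape(-1,3)
    m=(np.linalg.norm(w-c,axis=1)<65)&(w[:,2]>80)
    q=w[m]
    n0=np.array([-np.sin(.262),-np.sin(.262)*.17,np.cos(.262)])
    for k in range(6):
        d=(q-c)@n0
        sel=q[abs(d-np.median(d))<(8 if k<2 else 3)]; cc=sel.mean(0); n0=np.linalg.svd(sel-cc,full_matrices=False)[2][2]; n0*=np.sign(n0[2])
    print(nm,len(sel),cc.round(1),n0.round(3),np.degrees(np.arccos(n0[2])).round(2),"yaw",np.degrees(np.arctan2(-n0[1],-n0[0])).round(1),"offset bolts",((c-cc)@n0).round(2))
# bore: scene ellipse centre ~ (262,140) crop, top (284,267)
X,e=tri(f([(262,140)],(110,135))[0],f([(284,267)],(370,165))[0]); print("bore tri",X.round(1),e.round(2))
# bush top
t=f([(191,139)],(205,195))[0]; s=((322+.5)/6-.5+290,(349+.5)/6-.5+160)
print("bush top",tri(s,t))
E
```

```text
3 [ 629.2 -170.6  119.3] 0.64
0 [ 646.5 -251.2  118.5] 1.86
1 [ 569.6 -268.5   97. ] 0.79
2 [ 551.6 -187.5   98. ] 0.67
sides [np.float64(82.4), np.float64(81.7), np.float64(83.0), np.float64(82.2)]
bolt c [ 599.2 -219.4  108.2] n [-0.253 -0.066  0.965] tilt 15.18
yaw x 12.51 yaw -n 14.53
yaw y-90 12.329999999999998
top 787 [ 599.2 -219.6  107.6] [-0.248 -0.054  0.967] 14.67 yaw 12.3 offset bolts 0.57
scene 626 [ 604.6 -215.9  108.8] [-0.248 -0.058  0.967] 14.75 yaw 13.1 offset bolts 0.95
bore tri [ 600.1 -219.2  106.1] 0.32
bush top (array([574.39024364, 268.22186452,  79.61535479]), np.float64(0.13965039399235357))
```

```bash
python3 - <<'E'
from h import *
from rig import r
s=r.sense(); M=R.from_euler('xyz',s["tcp_rot"]).as_matrix(); print(M.round(4))
# bush base check: brass blob centroid in top
for n in("top","scene"):
    p=np.load(n+"0.npz")["p"]; 
    for uv in proj(n,[[576.5,270,80],[576.5,270,0]]): print(n,uv)
E
```

```text
[[-6.000e-04  8.957e-01  4.446e-01]
 [ 1.100e-03  4.446e-01 -8.957e-01]
 [-1.000e+00 -0.000e+00 -1.200e-03]]
top [235.74369957 216.96982696]
top [238.76362619 219.42646519]
scene [343.74710951 218.49687732]
scene [338.89553177 241.41013469]
```

Emit:
step_arm:
  rows:
    - [19,52,0,0,0,0.166,85]
    - [38,104,0,0,0,0.332,85]
    - [57,156,0,0,0,0.498,85]
    - [76,208,0,0,0,0.664,85]
    - [95,260,0,0,0,0.83,85]
    - [114,312,0,0,0,0.996,85]
    - [133,364,0,0,0,1.162,85]
    - [152,416,0,0,0,1.328,85]
  force: 50

```text
clock: 1.1
eef_pos: [430.0, -141.7, 230.6]
tcp_rot: [-3.054, 1.57, -2.831]
contact_force: [0.5, -0.4, 0.5]
opening: 0.992
```

Emit:
step_arm:
  rows:
    - [19,54,-5,0,0,0,85]
    - [38,108,-10,0,0,0,85]
    - [57,162,-15,0,0,0,85]
    - [76,216,-20,0,0,0,85]
    - [95,270,-25,0,0,0,85]
    - [114,324,-35,0,0,0,85]
    - [132,378,-50,0,0,0,85]
    - [145,410.7,-70,0,0,0,85]

```text
clock: 2.1
eef_pos: [575.5, 271.8, 160.1]
tcp_rot: [2.415, 1.57, 2.64]
contact_force: [0.9, 0.0, 1.0]
opening: 0.994
```

```bash
python3 - <<'E'
from h import *
from rig import r
s=r.sense(); M=R.from_euler('xyz',s["tcp_rot"]).as_matrix(); print(s["eef_pos"],M.round(4),s["qpos"],s["contact_force"])
out=[]
for n,(u0,u1,v0,v1) in(("top",(190,290,170,270)),("scene",(280,410,130,260))):
    p,d=vision.grab_frame(n); im=p[v0:v1,u0:u1,::-1]; out.append(cv2.resize(im,(400,400),interpolation=cv2.INTER_CUBIC))
    print(n,proj(n,[s["eef_pos"]]))
cv2.imwrite("pics/g1.png",np.hstack(out))
E
```

```text
[575.49696066 271.76608279 160.07399476] [[-4.000e-04 -2.229e-01  9.748e-01]
 [ 2.000e-04  9.748e-01  2.229e-01]
 [-1.000e+00  3.000e-04 -3.000e-04]] [4.38626126e-01 4.41943392e-01 1.66994726e+00 4.36813662e-04
 1.02997556e+00 2.13593329e-01] [0.85756807 0.00154314 1.04463342]
top [[231.65498536 214.58811496]]
scene [[350.23048435 192.39072867]]
```

View pics/g1.png

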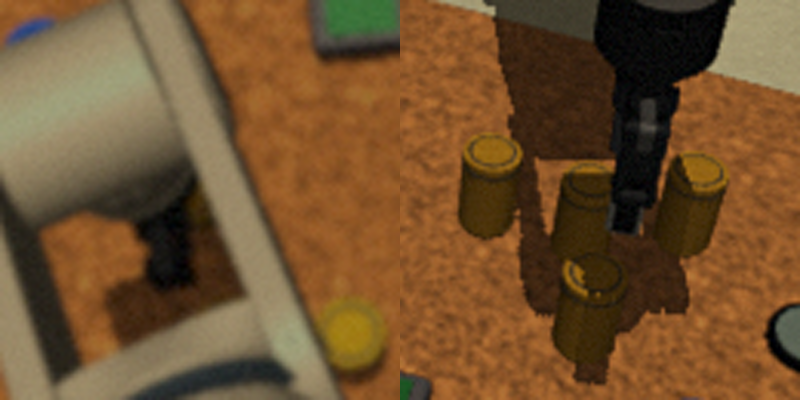

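The scene crop shows the target's top at about (594,280) in the crop, directly below the open fingers at (625,220). That agrees with the measurement, so I descend around it.

Emit:
step_arm:
  rows:
    - [0,-2.5,-16,0,0,0,85]
    - [0,-2.5,-32,0,0,0,85]
    - [0,-2.5,-48,0,0,0,85]
    - [0,-2.5,-64,0,0,0,85]
    - [0,-2.5,-80,0,0,0,85]
    - [0,-2.5,-96,0,0,0,85]
    - [0,-2.5,-111,0,0,0,85]
    - [0,-2.5,-111,0,0,0,85]

```text
clock: 3.2
eef_pos: [573.6, 268.8, 45.3]
tcp_rot: [-3.053, 1.565, -2.827]
contact_force: [-0.5, -0.5, 1.3]
opening: 0.996
```

Emit:
step_arm:
  rows:
    - [0,0,0,0,0,0,46]
    - [0,0,0,0,0,0,44]
    - [0,0,0,0,0,0,40]
    - [0,0,0,0,0,0,40]
    - [0,0,0,0,0,0,40]
    - [0,0,0,0,0,0,40]
    - [0,0,0,0,0,0,40]
    - [0,0,0,0,0,0,40]
  force: 50

```text
clock: 4.2
eef_pos: [574.2, 269.1, 46.2]
tcp_rot: [-3.1, 1.566, -2.874]
contact_force: [-0.2, 0.4, 6.1]
opening: 0.546
```

```bash
python3 - <<'E'
from h import *
from rig import r
s=r.sense(); print(s["eef_pos"],s["contact_force"],s["wrist_torque"],s["opening"]*85.4)
p,d=vision.grab_frame("scene"); cv2.imwrite("pics/g2.png",cv2.resize(p[150:270,280:420,::-1],None,fx=5,fy=5,interpolation=cv2.INTER_CUBIC))
E
```

```text
[574.22603322 269.12730983  46.19059685] [-0.23079667  0.42720392  6.110216  ] [-0.07901248  0.04094359  0.01563151] 46.62968255102328
```

View pics/g2.png

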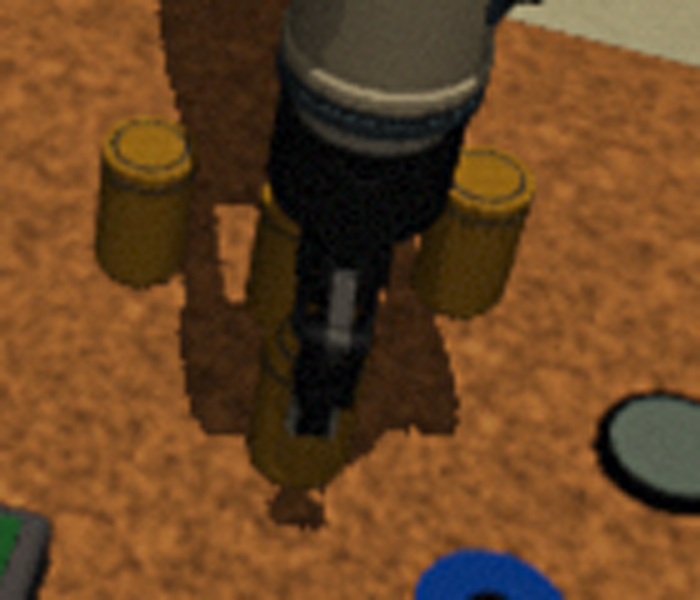

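Gripped, with the opening at 46.6 mm, near the bush's diameter. Lifting now.

Emit:
step_arm:
  rows:
    - [0,0,20,0,0,0,40]
    - [0,0,50,0,0,0,40]
    - [0,0,90,0,0,0,40]
    - [0,0,130,0,0,0,40]
    - [0,-40,150,0,0,0,40]
    - [0,-90,150,0,0,0,40]
    - [0,-140,150,0,0,0,40]
    - [0,-190,150,0,0,0,40]

```text
clock: 5.25
eef_pos: [573.8, 77.6, 197.3]
tcp_rot: [-3.069, 1.567, -2.842]
contact_force: [0.2, 0.4, -2.1]
opening: 0.546
```

Emit:
step_arm:
  rows:
    - [0,-50,0,0.007,-0.032,0,40]
    - [0,-100,0,0.014,-0.064,0,40]
    - [0,-150,0,0.021,-0.096,0,40]
    - [1,-200,0,0.028,-0.128,0,40]
    - [2,-250,0,0.035,-0.16,0,40]
    - [4,-285,0,0.042,-0.192,0,40]
    - [6,-300,0,0.05,-0.224,0,40]
    - [6,-302,0,0.057,-0.256,0,40]

```text
clock: 6.25
eef_pos: [579.5, -225.6, 198.1]
tcp_rot: [-0.009, 1.311, 0.216]
contact_force: [-0.4, 0.9, -2.7]
opening: 0.544
```

```bash
python3 - <<'E'
from h import *
from rig import r
s=r.sense(); M=R.from_euler('xyz',s["tcp_rot"]).as_matrix(); print(s["clock"],s["eef_pos"],M.round(4),s["contact_force"],s["opening"]*85.4,s["qpos"])
for n in("scene","top"):
    p,d=vision.grab_frame(n); np.savez(n+"1.npz",p=p,d=d); cv2.imwrite(f"pics/{n}1.png",p[...,::-1])
p=np.load("scene1.npz")["p"]; cv2.imwrite("pics/sc1.png",cv2.resize(p[60:220,80:240,::-1],(600,600),interpolation=cv2.INTER_CUBIC))
p=np.load("top1.npz")["p"]; cv2.imwrite("pics/tc1.png",cv2.resize(p[160:260,350:450,::-1],(600,600),interpolation=cv2.INTER_CUBIC))
E
```

```text
6.25 [ 579.46719424 -225.61563879  198.11914604] [[ 0.2505 -0.2228  0.9421]
 [ 0.0549  0.9749  0.2159]
 [-0.9665 -0.0024  0.2565]] [-0.41602945  0.89557222 -2.69289466] 46.49979037779582 [-0.46250234  0.2872497   1.83670012  0.22060737  0.82609393 -0.82176805]
```

View pics/sc1.png

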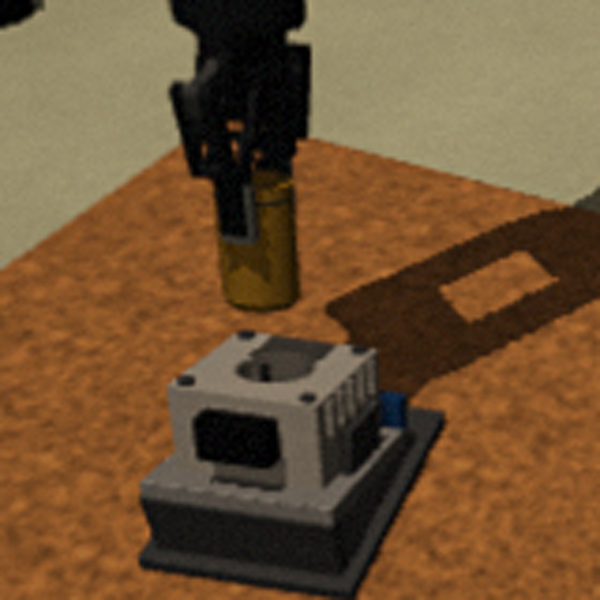

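View pics/tc1.png

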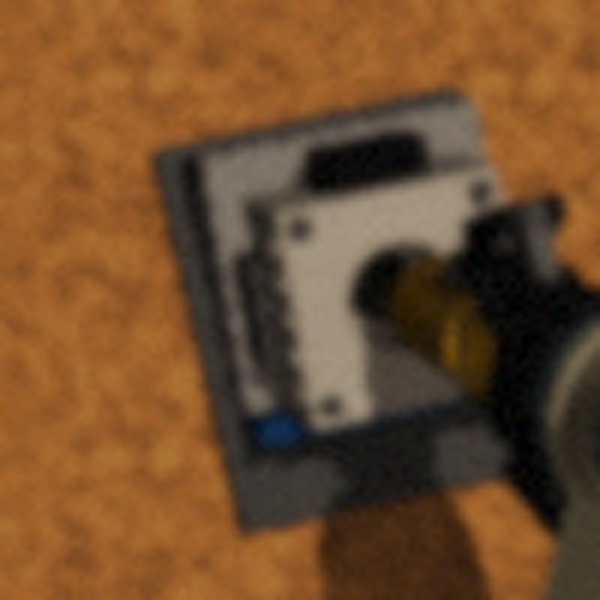

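```bash
cat > ov.py <<'E'
from h import *
def overlay(n,fn,bc,ax,box,scale,out,L=80):
    p=np.load(fn)["p"]; u0,u1,v0,v1=box; im=cv2.resize(p[v0:v1,u0:u1,::-1],None,fx=scale,fy=scale,interpolation=cv2.INTER_CUBIC)
    im=np.clip(im.astype(float)*1.5,0,255).astype(np.uint8)
    t=np.linspace(0,2*np.pi,90); e1=np.cross(ax,[0,1,0]);e1/=np.linalg.norm(e1);e2=np.cross(ax,e1)
    ci=np.cos(t)[:,None]*e1+np.sin(t)[:,None]*e2
    def dr(X,c):
        q=((proj(n,X)-[u0,v0]+.5)*scale*8).astype(int); cv2.polylines(im,[q.reshape(-1,1,2)],False,c,1,cv2.LINE_AA,3)
    for h,rr in((0,20.5),(6,24),(L,24)): dr(bc+h*ax+rr*ci,(255,255,0))
    nn=np.array([-.2527,-.0560,.9659]); dr(np.array([599.7,-219.3,107])+24.75*ci,(0,255,0))
    dr(np.array([bc,bc-60*ax]),(0,0,255))
    cv2.imwrite(out,im)
E
python3 - <<'E'
from ov import *
from rig import r
s=r.sense();M=R.from_euler('xyz',s["tcp_rot"]).as_matrix()
bc=s["eef_pos"]+46.2*M[:,0]; ax=-M[:,0]
print(bc)
overlay("scene","scene1.npz",bc,ax,(110,190,90,180),7,"pics/ov_s.png")
overlay("top","top1.npz",bc,ax,(380,440,180,240),9,"pics/ov_t.png")
E
```

```text
[ 590.28393625 -222.21930346  153.07285745]
```

View pics/ov_s.png

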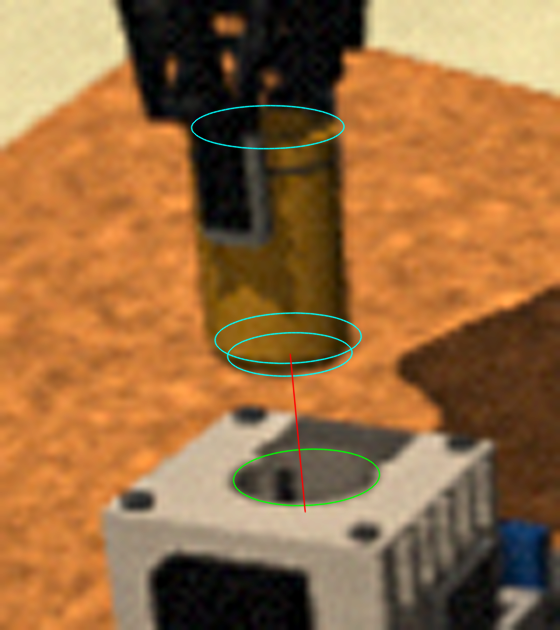

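View pics/ov_t.png

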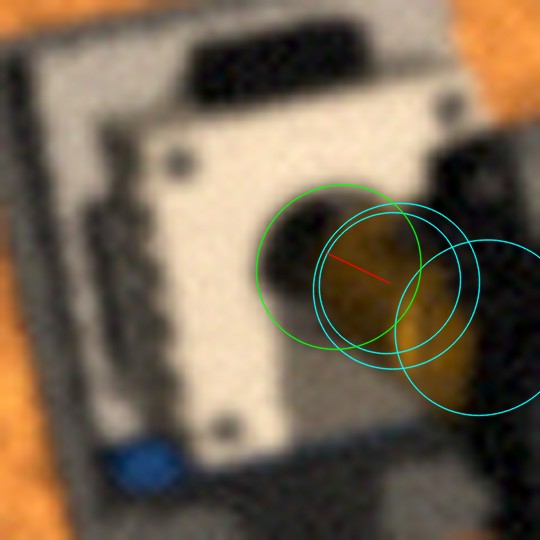

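```bash
cat > fit.py <<'E'
from ov import *
from scipy.optimize import least_squares
def fit(n,fn,bc,ax,L=80):
    f=np.load(fn); C=cloud(n,f["d"]); p=f["p"].astype(int)
    brass=(p[...,0]>1.15*p[...,1])&(p[...,1]>1.8*p[...,2]) & (p[...,0]>30)
    w=C.reshape(-1,3); h=(w-bc)@ax; rad=np.linalg.norm((w-bc)-h[:,None]*ax,axis=1)
    m=(h>8)&(h<74)&(rad<34)&brass.ravel(); q=w[m]
    e1=np.cross(ax,[0,1,0]);e1/=np.linalg.norm(e1);e2=np.cross(ax,e1)  # e2 ~ ±y
    def res(v):
        a=ax+v[2]*e1+v[3]*e2;a/=np.linalg.norm(a); o=bc+v[0]*e1+v[1]*e2
        d=q-o; return np.linalg.norm(d-(d@a)[:,None]*a,axis=1)-24
    s=least_squares(res,[0,0,0,0],loss="soft_l1",f_scale=1)
    v=s.x; a=ax+v[2]*e1+v[3]*e2; a/=np.linalg.norm(a)
    print(n,m.sum(),"rms",np.sqrt(np.mean(s.fun**2)).round(2),"shift",(v[0]*e1+v[1]*e2).round(2),"axis",a.round(4),"off",np.degrees(np.arccos(a@ax)).round(2))
    return bc+v[0]*e1+v[1]*e2,a
E
python3 - <<'E'
from fit import *
from rig import r
s=r.sense();M=R.from_euler('xyz',s["tcp_rot"]).as_matrix()
bc=s["eef_pos"]+46.2*M[:,0]; ax=-M[:,0]
for n in("scene","top"):
    b,a=fit(n,n+"1.npz",bc,ax); print(b.round(1))
    overlay(n,n+"1.npz",b,a,(110,190,90,180) if n=="scene" else (380,440,180,240),7 if n=="scene" else 9,f"pics/ovf_{n}.png")
# same fit on the still-standing bushes (vertical): bias of each camera
for n,(f0) in(("scene","scene0.npz"),("top","top0.npz")):
    b,a=fit(n,f0,np.array([574.2,269.1,0]),np.array([0,0,1.]))
E
```

```text
scene 447 rms 1.5 shift [ 3.1  -2.28  0.67] axis [-0.2884 -0.058   0.9557] off 2.34
[ 593.4 -224.5  153.7]
top 119 rms 0.74 shift [ 0.35 -0.98  0.03] axis [-0.2782 -0.0618  0.9585] off 1.77
[ 590.6 -223.2  153.1]
scene 380 rms 0.91 shift [ 1.4  -0.42  0.  ] axis [0.0017 0.0016 1.    ] off 0.14
top 52 rms 2.71 shift [ 1.42  2.09 -0.  ] axis [-0.0067 -0.005   1.    ] off 0.48
```

View pics/ovf_scene.png

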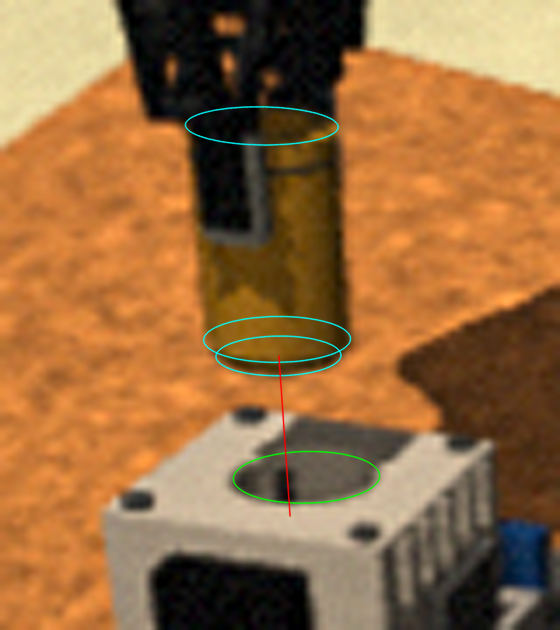

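View pics/ovf_top.png

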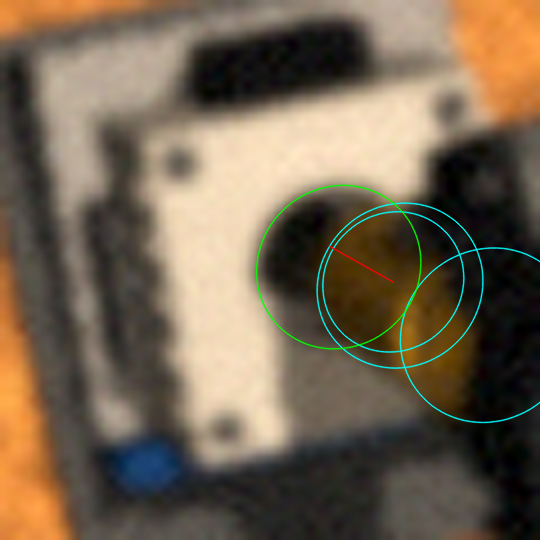

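Emit:
step_arm:
  rows:
    - [1,0.6,-5,-0.001,0.005,0,40]
    - [2,1.2,-11,-0.002,0.01,0,40]
    - [3,1.8,-17,-0.003,0.015,0,40]
    - [4,2.4,-23,-0.004,0.02,0,40]
    - [5,3,-29,-0.006,0.025,0,40]
    - [6,3.6,-34,-0.0065,0.029,0,40]
    - [6.8,4.1,-36.7,-0.0065,0.029,0,40]
    - [6.8,4.1,-36.7,-0.0065,0.029,0,40]

```text
clock: 7.35
eef_pos: [585.5, -220.6, 160.8]
tcp_rot: [-0.006, 1.343, 0.22]
contact_force: [0.2, 0.3, -3.1]
opening: 0.545
```

```bash
python3 - <<'E'
from fit import *
from rig import r
s=r.sense();M=R.from_euler('xyz',s["tcp_rot"]).as_matrix()
print(s["eef_pos"],(-M[:,0]).round(4),s["contact_force"])
bc=s["eef_pos"]+46.2*M[:,0]; ax=-M[:,0]
for n in("scene","top"):
    p,d=vision.grab_frame(n); np.savez(n+"2.npz",p=p,d=d)
    b,a=fit(n,n+"2.npz",bc,ax); print(b.round(1))
    overlay(n,n+"2.npz",b,a,(110,190,100,190) if n=="scene" else (380,440,180,240),7 if n=="scene" else 9,f"pics/ov2_{n}.png")
E
```

```text
[ 585.50325555 -220.57862518  160.81365276] [-0.2207 -0.0492  0.9741] [ 0.16534663  0.30421084 -3.0564032 ]
scene 413 rms 1.47 shift [ 2.46 -1.49  0.48] axis [-0.259  -0.0547  0.9643] off 2.29
[ 598.2 -219.8  116.3]
top 101 rms 0.91 shift [ 0.8  -0.91  0.13] axis [-0.256  -0.0545  0.9651] off 2.11
[ 596.5 -219.2  115.9]
```

View pics/ov2_scene.png

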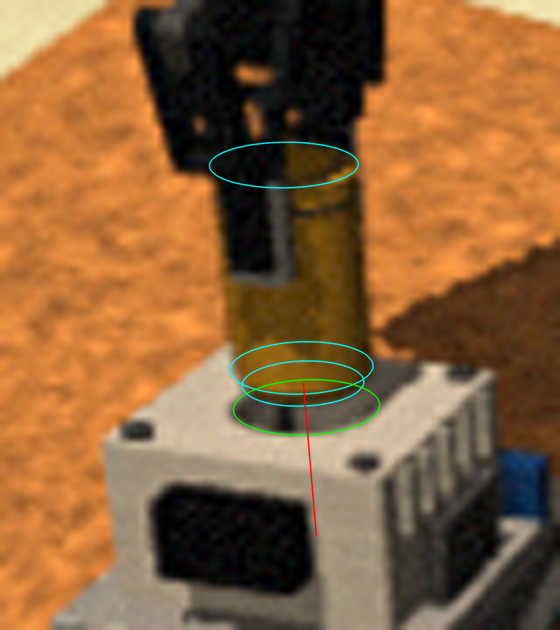

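View pics/ov2_top.png

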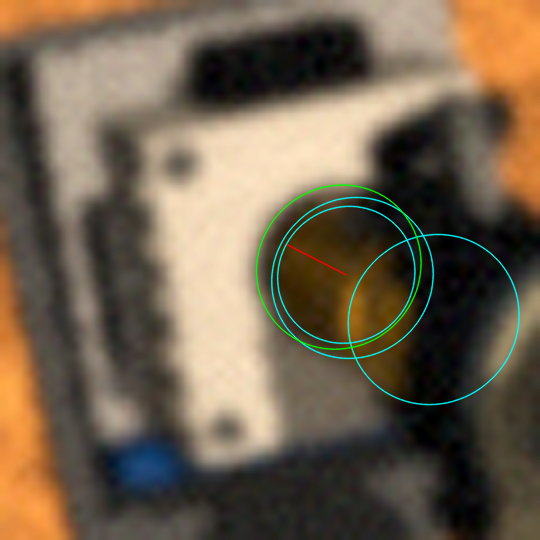

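The bush axis now agrees with the bore in both views, and its lower end is centred above the mouth to within about 1 mm. I'll enter the bore.

Emit:
step_arm:
  rows:
    - [0.5,0.1,-1.9,0,0,0,40]
    - [1,0.2,-3.9,0,0,0,40]
    - [1.5,0.3,-5.8,0,0,0,40]
    - [2,0.45,-7.7,0,0,0,40]
    - [2.5,0.55,-9.7,0,0,0,40]
    - [3,0.7,-11.6,0,0,0,40]
    - [3.5,0.8,-13.5,0,0,0,40]
    - [3.5,0.8,-13.5,0,0,0,40]

```text
clock: 8.45
eef_pos: [589.0, -219.9, 147.5]
tcp_rot: [-0.006, 1.343, 0.219]
contact_force: [0.4, -0.7, -3.0]
opening: 0.549
```

```bash
cat > st.py <<'E'
from fit import *
from rig import r
import sys
s=r.sense();M=R.from_euler('xyz',s["tcp_rot"]).as_matrix()
n=np.array([-.2527,-.0560,.9659]); x=np.array([.943,.209,.2588]); y=np.array([-.2164,.9763,0]); B=np.array([599.7,-219.3,107])
f=s["contact_force"]+np.array([0,0,3.])
bc=s["eef_pos"]+46.2*M[:,0]
print(s["clock"],s["eef_pos"].round(2),"z_t",(-M[:,0]).round(4),"h",((bc-B)@n).round(2),"F n,x,y",(f@n).round(1),(f@x).round(1),(f@y).round(1),"tq",s["wrist_torque"].round(2),(s["opening"]*85.4).round(1))
E
python3 st.py
```

```text
Traceback (most recent call last):
  File "st.py", line 8, in <module>
    print(s["clock"],s["eef_pos"].round(2),"z_t",(-M[:,0]).round(4),"h",((bc-B)@n).round(2),"F n,x,y",(f@n).round(1),(f@x).round(1),(f@y).round(1),"tq",s["wrist_torque"].round(2),(s["opening"]*85.4).round(1))
                                                                                                                                                                                   ^^^^^^^^^^^^^^^^^^^^^^^^^
AttributeError: 'float' object has no attribute 'round'
```

```bash
sed -i 's/(s\["opening"\]\*85.4).round(1)/s["opening"]*85.4/' st.py; python3 st.py
```

```text
8.45 [ 589.04 -219.86  147.46] z_t [-0.2209 -0.0491  0.9741] h -4.37 F n,x,y -0.1 0.2 -0.8 tq [-0.05  0.22 -0.01] 46.848343528852844
```

Emit:
step_arm:
  rows:
    - [0.25,0.05,-1,0,0,0,40]
    - [0.5,0.1,-1.9,0,0,0,40]
    - [0.75,0.15,-2.9,0,0,0,40]
    - [1,0.2,-3.9,0,0,0,40]
    - [1.25,0.3,-4.8,0,0,0,40]
    - [1.5,0.35,-5.8,0,0,0,40]
    - [1.5,0.35,-5.8,0,0,0,40]
    - [1.5,0.35,-5.8,0,0,0,40]

```text
clock: 9.45
eef_pos: [590.6, -219.6, 141.6]
tcp_rot: [-0.007, 1.343, 0.218]
contact_force: [-1.1, -0.9, -1.8]
opening: 0.551
```

```bash
python3 st.py
```

```text
9.45 [ 590.56 -219.56  141.62] z_t [-0.2209 -0.049   0.9741] h -10.41 F n,x,y 1.5 -0.9 -0.6 tq [-0.46  0.31 -0.16] 47.01888675194624
```

Emit:
step_arm:
  rows:
    - [0.25,0.05,-1,0,0,0,40]
    - [0.5,0.1,-1.9,0,0,0,40]
    - [0.75,0.15,-2.9,0,0,0,40]
    - [1,0.2,-3.9,0,0,0,40]
    - [1.25,0.3,-4.8,0,0,0,40]
    - [1.5,0.35,-5.8,0,0,0,40]
    - [1.75,0.4,-6.8,0,0,0,40]
    - [1.75,0.4,-6.8,0,0,0,40]

```text
clock: 10.45
eef_pos: [592.8, -219.6, 135.9]
tcp_rot: [-0.011, 1.341, 0.214]
contact_force: [-3.7, -2.7, 5.2]
opening: 0.55
```

```bash
python3 st.py;python3 - <<'E'
from fit import *
for n in("scene",):
    p,d=vision.grab_frame(n); np.savez(n+"3.npz",p=p,d=d)
    cv2.imwrite("pics/s3.png",cv2.resize(p[100:190,110:190,::-1],None,fx=6,fy=6,interpolation=cv2.INTER_CUBIC))
E
```

```text
10.45 [ 592.76 -219.6   135.93] z_t [-0.2224 -0.0482  0.9738] h -16.47 F n,x,y 9.0 -1.9 -1.8 tq [-0.54  0.52 -0.16] 46.97879124847695
```

View pics/s3.png

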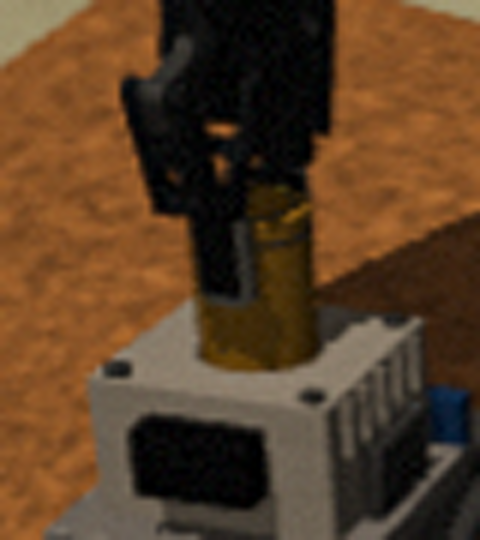

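The picture shows the bush in the bore at about (255,365), gripped and in line. The drag is about 9 N, so I keep pressing.

Emit:
step_arm:
  rows:
    - [0.25,0.05,-1,0,0,0,40]
    - [0.5,0.1,-1.9,0,0,0,40]
    - [0.75,0.15,-2.9,0,0,0,40]
    - [1,0.2,-3.9,0,0,0,40]
    - [1.25,0.3,-4.8,0,0,0,40]
    - [1.5,0.35,-5.8,0,0,0,40]
    - [1.5,0.35,-5.8,0,0,0,40]
    - [1.5,0.35,-5.8,0,0,0,40]

```text
clock: 11.5
eef_pos: [594.2, -219.6, 131.0]
tcp_rot: [-0.013, 1.341, 0.212]
contact_force: [-8.0, -2.7, 9.7]
opening: 0.548
```

```bash
python3 st.py
```

```text
11.5 [ 594.23 -219.55  130.99] z_t [-0.2228 -0.0479  0.9737] h -21.6 F n,x,y 14.4 -4.8 -0.9 tq [-0.53  1.02 -0.09] 46.78894672162311
```

Emit:
step_arm:
  rows:
    - [0.1,0.05,-0.6,0,0,0,40]
    - [0.2,0.1,-1.2,0,0,0,40]
    - [0.3,0.1,-1.8,0,0,0,40]
    - [0.4,0.15,-2.4,0,0,0,40]
    - [0.5,0.15,-3,0,0,0,40]
    - [0.5,0.2,-3.4,0,0,0,40]
    - [0.5,0.2,-3.4,0,0,0,40]
    - [0.5,0.2,-3.4,0,0,0,40]

```text
clock: 12.5
eef_pos: [594.8, -219.5, 128.6]
tcp_rot: [-0.015, 1.34, 0.21]
contact_force: [-6.5, -1.6, 9.6]
opening: 0.546
```

```bash
python3 st.py
```

```text
12.5 [ 594.76 -219.52  128.65] z_t [-0.2233 -0.0477  0.9736] h -24.01 F n,x,y 13.9 -3.2 -0.2 tq [-0.3   0.95 -0.1 ] 46.62308600258774
```

Emit:
step_arm:
  rows:
    - [0.1,0.05,-0.6,0,0,0,40]
    - [0.2,0.1,-1.2,0,0,0,40]
    - [0.35,0.1,-1.8,0,0,0,40]
    - [0.5,0.15,-2.4,0,0,0,40]
    - [0.6,0.15,-2.8,0,0,0,40]
    - [0.65,0.2,-3.2,0,0,0,40]
    - [0.65,0.2,-3.2,0,0,0,40]
    - [0.65,0.2,-3.2,0,0,0,40]

```text
clock: 13.5
eef_pos: [595.3, -219.4, 126.4]
tcp_rot: [-0.016, 1.34, 0.21]
contact_force: [-7.7, -2.7, 10.6]
opening: 0.548
```

```bash
python3 st.py
```

```text
13.5 [ 595.35 -219.43  126.43] z_t [-0.2237 -0.0476  0.9735] h -26.3 F n,x,y 15.2 -4.3 -0.9 tq [-0.28  1.03 -0.04] 46.839659456600565
```

Emit:
step_arm:
  rows:
    - [0.1,0.05,-0.6,0,0,0,40]
    - [0.2,0.1,-1.2,0,0,0,40]
    - [0.3,0.1,-1.8,0,0,0,40]
    - [0.4,0.15,-2.4,0,0,0,40]
    - [0.45,0.15,-2.8,0,0,0,40]
    - [0.5,0.2,-3.2,0,0,0,40]
    - [0.5,0.2,-3.2,0,0,0,40]
    - [0.5,0.2,-3.2,0,0,0,40]

```text
clock: 14.5
eef_pos: [595.9, -219.3, 124.3]
tcp_rot: [-0.016, 1.34, 0.209]
contact_force: [-6.8, -1.9, 10.5]
opening: 0.55
```

```bash
python3 st.py
```

```text
14.5 [ 595.89 -219.28  124.25] z_t [-0.2242 -0.0475  0.9734] h -28.55 F n,x,y 14.9 -3.3 -0.4 tq [-0.27  0.92 -0.05] 46.994582618933315
```

Emit:
step_arm:
  rows:
    - [0.1,0.05,-0.6,0,0,0,40]
    - [0.2,0.1,-1.2,0,0,0,40]
    - [0.3,0.1,-1.8,0,0,0,40]
    - [0.4,0.15,-2.4,0,0,0,40]
    - [0.45,0.15,-2.8,0,0,0,40]
    - [0.5,0.2,-3.2,0,0,0,40]
    - [0.5,0.2,-3.2,0,0,0,40]
    - [0.5,0.2,-3.2,0,0,0,40]

```text
clock: 15.5
eef_pos: [596.4, -219.2, 122.1]
tcp_rot: [-0.017, 1.339, 0.208]
contact_force: [-6.7, -1.5, 11.1]
opening: 0.55
```

```bash
python3 st.py
```

```text
15.5 [ 596.41 -219.16  122.06] z_t [-0.2247 -0.0475  0.9733] h -30.81 F n,x,y 15.4 -3.0 -0.0 tq [-0.23  0.89 -0.11] 47.0080952747204
```

Emit:
step_arm:
  rows:
    - [0.1,0.05,-0.6,0,0,0,40]
    - [0.2,0.1,-1.2,0,0,0,40]
    - [0.3,0.1,-1.8,0,0,0,40]
    - [0.4,0.15,-2.4,0,0,0,40]
    - [0.45,0.15,-2.8,0,0,0,40]
    - [0.5,0.2,-3.2,0,0,0,40]
    - [0.5,0.2,-3.2,0,0,0,40]
    - [0.5,0.2,-3.2,0,0,0,40]

```text
clock: 16.5
eef_pos: [597.0, -219.0, 119.9]
tcp_rot: [-0.018, 1.338, 0.208]
contact_force: [-7.2, -1.2, 11.0]
opening: 0.547
```

```bash
python3 st.py
```

```text
16.5 [ 596.99 -219.05  119.91] z_t [-0.2253 -0.0474  0.9731] h -33.03 F n,x,y 15.4 -3.5 0.4 tq [-0.2   0.88 -0.07] 46.67717623106511
```

Emit:
step_arm:
  rows:
    - [0.1,0.05,-0.6,0,0,0,40]
    - [0.2,0.1,-1.2,0,0,0,40]
    - [0.3,0.1,-1.8,0,0,0,40]
    - [0.4,0.1,-2.4,0,0,0,40]
    - [0.45,0.1,-2.8,0,0,0,40]
    - [0.5,0.1,-3.2,0,0,0,40]
    - [0.5,0.1,-3.2,0,0,0,40]
    - [0.5,0.1,-3.2,0,0,0,40]

```text
clock: 17.5
eef_pos: [597.5, -218.9, 117.7]
tcp_rot: [-0.018, 1.338, 0.207]
contact_force: [-6.9, -1.5, 9.6]
opening: 0.549
```

```bash
python3 st.py;python3 - <<'E'
from fit import *
for n in("scene",):
    p,d=vision.grab_frame(n); np.savez(n+"4.npz",p=p,d=d)
    cv2.imwrite("pics/s4.png",cv2.resize(p[100:190,110:190,::-1],None,fx=6,fy=6,interpolation=cv2.INTER_CUBIC))
E
```

```text
17.5 [ 597.54 -218.93  117.66] z_t [-0.2257 -0.0475  0.973 ] h -35.35 F n,x,y 14.0 -3.6 0.1 tq [-0.16  0.82 -0.07] 46.858586563215056
```

View pics/s4.png

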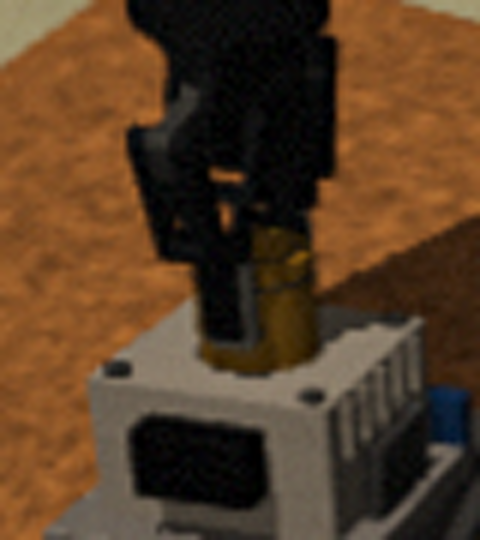

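The fingers haven't slipped: tip and groove keep their spacing near (230,345) and (285,285). Nothing at the shoulder yet, so I continue.

Emit:
step_arm:
  rows:
    - [0.1,0.05,-0.6,0,0,0,40]
    - [0.2,0.1,-1.2,0,0,0,40]
    - [0.3,0.1,-1.8,0,0,0,40]
    - [0.4,0.1,-2.4,0,0,0,40]
    - [0.45,0.1,-2.8,0,0,0,40]
    - [0.5,0.1,-3.2,0,0,0,40]
    - [0.5,0.1,-3.2,0,0,0,40]
    - [0.5,0.1,-3.2,0,0,0,40]

```text
clock: 18.55
eef_pos: [598.1, -218.8, 115.5]
tcp_rot: [-0.018, 1.337, 0.207]
contact_force: [-6.8, -0.6, 10.5]
opening: 0.55
```

```bash
python3 st.py
```

```text
18.55 [ 598.11 -218.81  115.48] z_t [-0.2263 -0.0476  0.9729] h -37.62 F n,x,y 14.8 -3.1 0.9 tq [-0.19  0.78 -0.03] 46.94796754102331
```

Emit:
step_arm:
  rows:
    - [0.1,0.05,-0.6,0,0,0,40]
    - [0.2,0.1,-1.2,0,0,0,40]
    - [0.3,0.1,-1.8,0,0,0,40]
    - [0.4,0.1,-2.4,0,0,0,40]
    - [0.45,0.1,-2.8,0,0,0,40]
    - [0.5,0.1,-3.2,0,0,0,40]
    - [0.5,0.1,-3.2,0,0,0,40]
    - [0.5,0.1,-3.2,0,0,0,40]

```text
clock: 19.55
eef_pos: [598.6, -218.8, 113.9]
tcp_rot: [-0.019, 1.337, 0.207]
contact_force: [-10.4, 0.0, 18.0]
opening: 0.548
```

```bash
python3 st.py
```

```text
19.55 [ 598.56 -218.78  113.9 ] z_t [-0.2269 -0.0476  0.9728] h -39.26 F n,x,y 22.9 -4.4 2.3 tq [-0.06  1.31 -0.03] 46.77376329280294
```

Emit:
step_arm:
  rows:
    - [0.1,0,-0.6,0,0,0,40]
    - [0.2,0,-1.2,0,0,0,40]
    - [0.3,0,-1.8,0,0,0,40]
    - [0.4,0,-2.4,0,0,0,40]
    - [0.4,0,-2.8,0,0,0,40]
    - [0.4,0,-2.8,0,0,0,40]
    - [0.4,0,-2.8,0,0,0,40]
    - [0.4,0,-2.8,0,0,0,40]

```text
clock: 20.55
eef_pos: [598.7, -218.9, 113.8]
tcp_rot: [-0.019, 1.336, 0.207]
contact_force: [-18.9, 0.3, 31.8]
opening: 0.549
```

```bash
python3 st.py;python3 - <<'E'
from fit import *
for n in("scene",):
    p,d=vision.grab_frame(n); np.savez(n+"5.npz",p=p,d=d)
    cv2.imwrite("pics/s5.png",cv2.resize(p[100:190,110:190,::-1],None,fx=6,fy=6,interpolation=cv2.INTER_CUBIC))
E
```

```text
20.55 [ 598.67 -218.88  113.84] z_t [-0.2275 -0.0477  0.9726] h -39.33 F n,x,y 38.4 -8.8 4.4 tq [0.11 2.16 0.06] 46.89489994106061
```

View pics/s5.png

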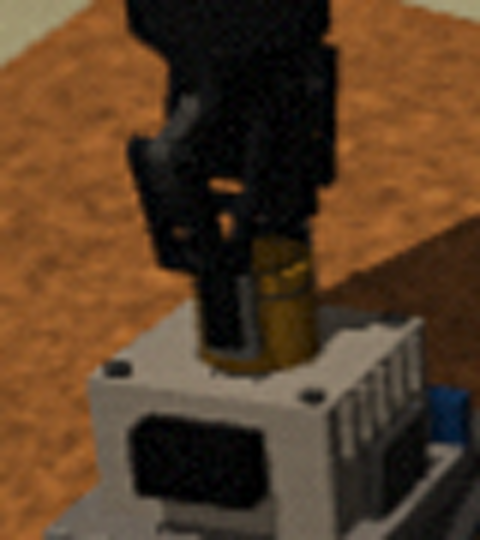

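The force rose from 23 to 38 N with no further travel (h stayed at -39.3 mm), and the fingertips are still clear of the face. The bush is on the shoulder, so I relax the load and then open.

Emit:
step_arm:
  rows:
    - [0,0,0,0,0,0,40]
    - [0,0,0,0,0,0,40]
    - [0,0,0,0,0,0,60]
    - [0,0,0,0,0,0,85]
    - [0,0,0,0,0,0,85]
    - [0,0,0,0,0,0,85]
    - [0,0,0,0,0,0,85]
    - [0,0,0,0,0,0,85]

```text
clock: 21.6
eef_pos: [598.7, -218.8, 113.8]
tcp_rot: [-0.019, 1.336, 0.207]
contact_force: [0.1, -0.5, 0.7]
opening: 0.996
```

```bash
python3 st.py
```

```text
21.6 [ 598.66 -218.81  113.82] z_t [-0.2275 -0.0478  0.9726] h -39.36 F n,x,y 3.5 0.9 -0.5 tq [-0.01  0.12  0.02] 85.09856060234495
```

Now I retract along the tool axis and then move clear toward the robot.

Emit:
step_arm:
  rows:
    - [-2,-0.5,10,0,0,0,85]
    - [-5,-1,22,0,0,0,85]
    - [-9,-2,38,0,0,0,85]
    - [-14,-3,60,0,0,0,85]
    - [-23,-5,100,0,0,0,85]
    - [-50,-5,130,0,0,0,85]
    - [-100,-5,140,0,0,0,85]
    - [-150,-5,150,0,0,0,85]

```text
clock: 22.6
eef_pos: [447.4, -223.8, 265.5]
tcp_rot: [-0.026, 1.335, 0.201]
contact_force: [-0.8, -1.1, 0.8]
opening: 0.992
```

```bash
python3 - <<'E'
from fit import *
n0=np.array([-.2527,-.0560,.9659]); B=np.array([599.7,-219.3,107])
for n,box,sc in(("scene",(110,190,100,190),6),("top",(380,440,170,240),8)):
    p,d=vision.grab_frame(n); np.savez(n+"6.npz",p=p,d=d); cv2.imwrite(f"pics/{n}6.png",p[...,::-1])
    u0,u1,v0,v1=box; cv2.imwrite(f"pics/{n}6c.png",cv2.resize(p[v0:v1,u0:u1,::-1],None,fx=sc,fy=sc,interpolation=cv2.INTER_CUBIC))
    C=cloud(n,d).reshape(-1,3); h=(C-B)@n0; rad=np.linalg.norm(C-B-h[:,None]*n0,axis=1)
    t=C[(rad<19)&(h>25)&(h<60)]; f=C[(rad>30)&(rad<45)&(abs(h)<8)]
    tt=np.median((t-B)@n0); ff=np.median((f-B)@n0)
    q=t[abs((t-B)@n0-tt)<4]; c=q.mean(0); a=np.linalg.svd(q-c,full_matrices=False)[2][2]; a*=np.sign(a[2])
    print(n,len(q),"proud",tt-ff,"top normal",a.round(3),np.degrees(np.arccos(a@n0)))
E
```

```text
scene 75 proud 40.816720319482805 top normal [-0.247 -0.058  0.967] 0.5188296259124617
top 145 proud 40.80325600009194 top normal [-0.254 -0.069  0.965] 0.8225837829427843
```

View pics/scene6.png

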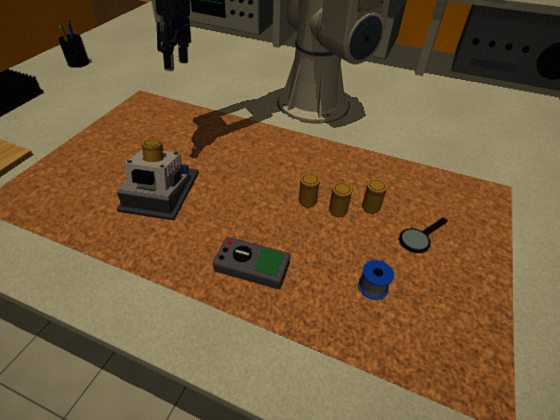

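View pics/scene6c.png

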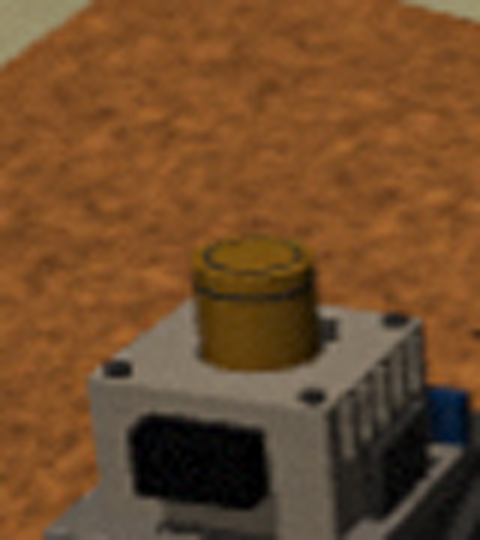

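The bush sits upright in the bore at about (152,150). It stands 40.8 mm proud, so it is 39.2 mm deep, matching the 39.3 mm at the hard stop, and its axis is within 1° of the bore. The bystanders are where they started, so I hand in.

```bash
python3 - <<'E'
from rig import r,order
s=r.sense(); print(s["clock"],s["qvel"].round(4)); print(order.sign_off())
E
```

```text
22.7 [ 0.0285  0.0569 -0.0617  0.0132 -0.0501  0.0432]
the job is handed in; nothing more can be done
None
```

I pressed the meant bush (farthest from the base, 635 mm) into the bore until it sat on the shoulder, released it and handed the job in at 22.7 s.

- **Seating:** the drag held at about 14–15 N. The force then rose to 23 N and 38 N with no further travel, at about 39.3 mm depth. The highest force I read was 38 N along the bore, drag included, under the 60 N ramming limit. Forces were only read at the end of each move.
- **Last checks:** depth readings from both cameras show the bush 40.8 mm proud of the face, which is 39.2 mm deep. Its axis is within 1° of the bore, the gripper is open and clear, and the meter, loupe, reel and other bushes look unmoved in the last scene picture.
- **Disagreements:**
  - The two cameras' depth readings differed by 2–5 mm in x, so I used triangulated and same-camera measurements.
  - The bush sat about 2° tilted in the grip, which I corrected before inserting it.
  - The arm was still drifting slightly, at about 0.06 rad/s, when I handed in.

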